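# Open the sample well of a bench photometer

### The arm

A 6-joint arm with a two-finger parallel gripper is mounted at the origin on the work surface. World frame = base frame: x ahead of the robot, y to its left, z up, the work surface at z = 0. Lengths are in m, angles in rad, forces in N, time in s.
With the tool pointing down it reaches from about 0.35 to 0.85 m from the base axis. Payload 8.1 kg.
Tool frame: the origin (TCP) lies between the finger pads; the fingertips stand 25 mm ahead of it and the grasp point (between the pads) lies 6 mm ahead of it; x points along the fingers, z is the direction in which the jaws open and shut, and the axes are right-handed (so a half turn about x gives the same grasp; the last joint's range is limited). The gripper opens to 85 mm and grips with 20 to 120 N. Pads are 22 mm wide; open, the fingers measure 114 mm over their backs; the gripper's body (76 mm by 85 mm) begins 54 mm behind the grasp point. The pads swing forward as they close: fully open they stand 13 mm farther back than shut.
Start: joints at [1.177, 0.13, 1.488, -0, 1.523, -0.085], TCP at [0.182, 0.572, 0.256] pointing down, gripper open.
Joint ranges: [-2.96, 2.96], [-0.89, 2.26], [0.02, 2.5], [-1.34, 4.48], [0, 2.73], [-2.66, 2.66]. Speed limits (rad/s): [2.39, 2.39, 2.79, 3.14, 3.14, 3.14].

### API

Orientations are given as a unit quaternion [x, y, z, w].
In Python, from station import * gives the robot as it stands. Calls block until the motion is done:
- reach(position, orientation): joint-space move of the TCP to a pose.
- servo_line(position, feed=0.15, ori=None): straight line of the TCP; ori=None keeps the orientation; feed is the mean speed in m/s.
- move_j(angles): joint-space move.
- let_go() and clamp(force=None): open the fingers fully, or close them until they stop; force is the grip in N (None keeps the last).
- hold(seconds).
- ik(position, orientation): joint angles nearest the present ones, or None.
- get_state(): the state.
- grab_frame(name): name is "scene" or "top" or "wrist"; returns a dict with "color" (420x560x3 uint8, red, green, blue), "intrinsics" (3x3 intrinsics, pixels), "pose" (4x4, takes a point from camera to world coordinates). Camera axes: x right, y up, looking along -z (the intrinsics and any distortion apply to the point x, -y, -z); pixel columns grow to the right and rows downward; lengths in m; the calibration is good to about 2 mm. The wrist camera is an equidistant fisheye: a pixel r from the principal point sees the ray r / f radians off the axis. A picture is of the moment at which its call begins. There is no depth.
A pose or a line that the arm cannot do raises MotionError and nothing moves.
- close_job(): hands the job in, once; it reports no verdict.
The state is a dict: "t": time; "qpos": joint angles; "joint_vel": joint speeds; "tau": joint torques, N m; "eef_pos": TCP position; "eef_rot": TCP orientation; "wrist_force": force on the tool from outside, world axes, zero at the start; "ft_torque": the same for the moment, N m; "width": opening from 0.0 (shut) to 1.0 (fully open).
Only numpy, scipy, OpenCV 4.12 (cv2) and the standard library are available. Lean on these libraries where they do the work, as an engineer would, in place of code of your own. Each camera call takes 0.05 s, during which the arm holds its last target. There are 200 camera calls.

### The job

Open the photometer's sample well: press the snap tab in front of its sliding cover right in, then push the released cover along its guides, over the tab, until the sample well is completely uncovered. Only press and push with the fingertips: do not lift or tilt the cover, leave it lying flat between its guides, and leave the other things on the bench where they are.

Things in the scene. Friction and masses are not known exactly. Their poses are not given: they have to be found in the camera images.
- photometer: low beige bench instrument, fixed, 220 (its x) x 340 (its y) x 80 mm high to its flat deck; origin at the centre of its underside, on the table. The cover slides to its +y along the line x = 0, between two 9 mm high side guides (94 mm apart, y = -100 to +137 mm). The deck from y = -170 to -100 mm is bare. A hood 14 mm above the deck runs along x = 60 to 108 mm
- well (a point): centre of the sample well's mouth, level with the deck, at (0, -45, 80) mm in the photometer's frame; an opening 64 (x) x 80 (y) mm, hidden by the seated cover, with fixed glass cuvettes inside, below deck level
- stop (a point): middle of the end stop's inner face, at (0, 131) mm in the photometer's frame, 6 mm above the deck; a bar 12 mm high across the far (+y) end of the guides. The cover meets it after about 121 mm of travel
- cover: loose flat grey cover, 90 (x) x 110 (y) x 10 mm, about 0.15 kg; a rib 76 mm long rises to 25 mm above its underside along its rear (-y) edge. Origin: centre of its underside, axes as the photometer's; seated at (0, -45, 83) mm in that frame, on runners 3 mm high, 4 mm short of the tab that blocks it. With the tab in it slides to +y under about 2 N; the well is uncovered after 95 mm
- cover_push (a point): point at the middle of the cover's flat upright rear (-y) face, 14 mm above the cover's underside; the cover is pushed here, towards the photometer's +y
- tab_top (a point): centre of the flat top of the snap tab, a grey block 30 (x) x 40 (y) mm in the deck just in front (+y) of the cover, at (0, 34) mm in the photometer's frame. Out, its top stands 8 mm above the deck; fully in, it is flush with the deck
- tab (a joint): travel of the snap tab, pressed straight down: 0 = out (blocks the cover), 0.008 = fully in, flush with the deck, at a hard stop. It gives way at about 4 N, has no spring and stays where it is left. From 0.0065 on the cover passes over it
- vial: small stoppered amber glass vial, 20 mm across, 42 mm tall, standing on the instrument's deck past the end stop; origin at the centre of its underside; bystander
- dropper: amber glass dropper bottle with a white cap, 28 mm across, 62 mm tall, standing on the instrument's hood; origin at the centre of its underside; bystander
- screwdriver: screwdriver about 150 mm long lying on the table in front of the instrument; bystander
- mouse: black computer mouse, 105 x 58 x 31 mm; origin at the centre of its underside; bystander
- bowl: blue plastic bowl, 100 mm across, 60 mm tall; origin at the centre of its underside; bystander
- tissue_box: cardboard box 230 x 120 x 75 mm; origin at the centre of its underside; bystander
- note_pad: pad of yellow notes, 76 x 76 x 14 mm; origin at the centre of its underside; bystander
- tip_tray: white divided plastic tray, 100 x 140 x 45 mm; origin at the centre of its underside; bystander
Mind the look-alikes: they are no part of the job. Of the things like the cover, leave any that is orange or turquoise; of the rest the smaller one is meant.

How it is judged:
On the way, in this order (a step that is already met when the one before it is completed fails the run):
1. the snap tab is pressed in while the cover is still on its seat (value of joint tab above 0.0065 m and y of cover in the frame of photometer below -0.035 m), for 0.1 s.
2. the cover has been pushed along its guides until the well is uncovered (y of cover in the frame of photometer above 0.049 m and z of cover in the frame of photometer below 0.087 m), for 0.2 s.
At the end, for the whole second after the job is handed in: The tab is in (at least 6.5 of its 8 mm); the cover has travelled at least 94 mm from its seat, so that the well is uncovered, and lies still and flat on its runners (within 3 mm in height, 0.05 rad) between its guides, short of the end stop or against it (value of joint tab above 0.0065 m and y of cover in the frame of photometer between 0.049 and 0.082 m and x of cover in the frame of photometer between -0.006 and 0.006 m and z of cover in the frame of photometer between 0.08 and 0.086 m and angle between cover's own z axis and vertical below 0.05 rad and angle between the y axis of cover and the y axis of photometer, either way round below 0.1 rad and linear speed of cover below 0.01 m/s); the robot touches nothing.
It fails at once if the cover was lifted or tipped instead of pushed (z of cover in the frame of photometer above 0.093 m or angle between cover's own z axis and vertical above 0.2 rad).
It fails at once if a bystander was moved (by more than 20 mm) or knocked over (distance of any of vial, dropper, screwdriver, mouse, bowl, tissue_box, note_pad, tip_tray from where it was at the start of the episode above 0.02 m or angle between any of vial, dropper, mouse, bowl, tissue_box, note_pad, tip_tray's own z axis and vertical above 0.5 rad).
It also fails if it takes over 43 s, if anything falls off the work surface, if the arm or the gripper's body presses on something with over 40 N, if the wrist force passes 120 N, or if a joint passes its speed limit or range.

## Working session

There is one attempt and no reset: what is moved stays moved. The work goes in short steps, each a Python script; the robot and the scene stay as the last script left them, time stands still between calls to the robot, and variables do not carry over. Pictures are saved under pics/ and viewed, about 8 in all and at most 12, crops included, and the job is handed in when it is done.

```bash
ls; mkdir -p pics
python3 - <<'E'
from station import *
import cv2,numpy as np
for n in("scene","top","wrist"):
    f=grab_frame(n);cv2.imwrite(f"pics/{n}0.png",f["color"][:,:,::-1]);np.savez(f"{n}0.npz",**{k:np.array(v) for k,v in f.items()})
    print(n,np.round(f["intrinsics"],1).tolist(),np.round(f["pose"],3).tolist(),[k for k in f])
a=[cv2.imread(f"pics/{n}0.png") for n in("scene","top")]
cv2.imwrite("pics/a.png",a[0])
print(get_state())
E
```

```text
pics
scene [[404.3, 0.0, 279.0], [0.0, 404.3, 209.0], [0.0, 0.0, 1.0]] [[0.319, -0.736, 0.597, 1.1], [0.948, 0.246, -0.203, -0.191], [0.003, 0.631, 0.776, 0.868], [0.0, 0.0, 0.0, 1.0]] ['color', 'intrinsics', 'pose']
top [[514.8, 0.0, 281.7], [0.0, 514.8, 209.2], [0.0, 0.0, 1.0]] [[-0.02, 0.995, -0.097, 0.331], [-1.0, -0.021, -0.008, 0.014], [-0.01, 0.097, 0.995, 1.421], [0.0, 0.0, 0.0, 1.0]] ['color', 'intrinsics', 'pose']
wrist [[325.2, 0.0, 283.1], [0.0, 325.2, 209.8], [0.0, 0.0, 1.0]] [[0.303, -0.912, -0.276, 0.112], [0.953, 0.29, 0.088, 0.595], [-0.001, -0.29, 0.957, 0.373], [0.0, 0.0, 0.0, 1.0]] ['color', 'intrinsics', 'pose']
{'t': 0.15, 'qpos': array([ 1.17661978e+00,  1.30983638e-01,  1.48903612e+00, -1.39761807e-05,
        1.52300890e+00, -8.53827427e-02]), 'joint_vel': array([-0.00028388, -0.00326663, -0.0035447 ,  0.00100659,  0.00026931,
       -0.00048024]), 'tau': array([ 1.14456874e-03, -5.70057714e+01, -5.01161814e+01, -1.09045757e-04,
        9.50215937e-03, -5.34471701e-05]), 'eef_pos': array([0.18216823, 0.571266  , 0.25548396]), 'eef_rot': array([-0.41742791,  0.57137547,  0.41689252,  0.57051261]), 'wrist_force': array([-0.36899479,  0.40450119, -1.12614579]), 'ft_torque': array([-0.02333976,  0.02653052, -0.03059286]), 'width': 1.0029506389666825}
```

View pics/top0.png

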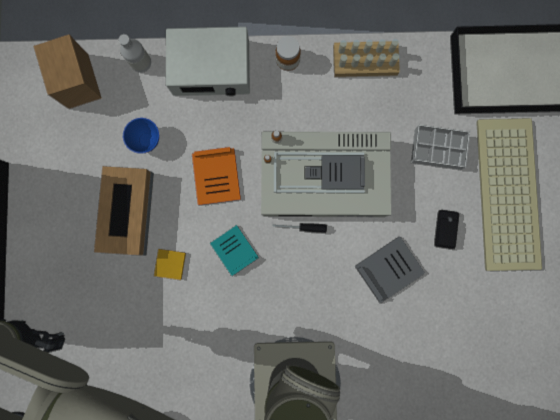

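View pics/scene0.png

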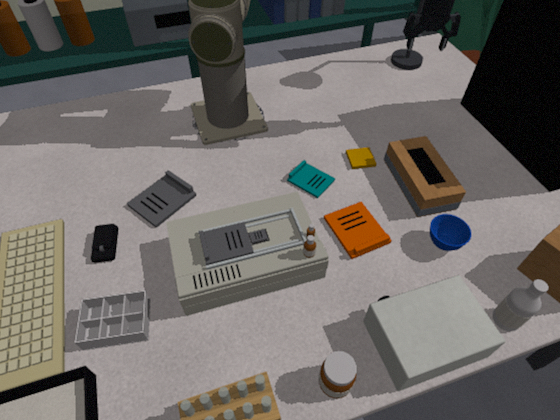

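The top view shows the photometer at about (326,173), with its +y to image left (world +y). The grey cover is at about (343,172), the tab at about (313,172) and the hood on the upper, far-x side. The dropper is at (277,135) and the vial at (267,159). The orange, turquoise and larger grey covers are decoys. The scene view agrees: cover (228,243), tab (258,236). Next I measure from masks.

```bash
cat > h.py <<'E'
import numpy as np,cv2
def ray(f,uv,fish=False):
    K,T=np.array(f["intrinsics"]),np.array(f["pose"])
    x=(uv[0]-K[0,2])/K[0,0];y=(uv[1]-K[1,2])/K[1,1]
    if fish:
        r=np.hypot(x,y);s=np.sin(r)/max(r,1e-9);d=np.array([x*s,-y*s,-np.cos(r)])
    else: d=np.array([x,-y,-1.])
    d=T[:3,:3]@d; return T[:3,3],d/np.linalg.norm(d)
def onz(f,uv,z,fish=False):
    o,d=ray(f,uv,fish);return o+d*(z-o[2])/d[2]
def tri(rs):
    A=sum(np.eye(3)-np.outer(d,d) for o,d in rs);b=sum((np.eye(3)-np.outer(d,d))@o for o,d in rs)
    return np.linalg.solve(A,b)
def proj(f,P,fish=False):
    K,T=np.array(f["intrinsics"]),np.array(f["pose"])
    p=T[:3,:3].T@(np.asarray(P)-T[:3,3]);x,y,z=p[0],-p[1],-p[2]
    if fish:
        r=np.hypot(x,y);t=np.arctan2(r,z)/max(r,1e-9);x,y=x*t,y*t
    else:x,y=x/z,y/z
    return np.array([K[0,0]*x+K[0,2],K[1,1]*y+K[1,2]])
E
python3 - <<'E'
from h import *
f=np.load("top0.npz");g=np.load("scene0.npz")
for uv in[(262,215),(390,215),(320,158),(365,188),(313,172),(326,173)]:print(uv,onz(f,uv,0.08).round(3))
c=f["color"][115:240,250:400,::-1];cv2.imwrite("pics/topc.png",cv2.resize(c,None,fx=5,fy=4.6,interpolation=cv2.INTER_CUBIC))
E
```

```text
(262, 215) [0.448 0.077 0.08 ]
(390, 215) [ 0.441 -0.257  0.08 ]
(320, 158) [ 0.596 -0.079  0.08 ]
(365, 188) [ 0.513 -0.195  0.08 ]
(313, 172) [ 0.559 -0.059  0.08 ]
(326, 173) [ 0.555 -0.094  0.08 ]
```

View pics/topc.png

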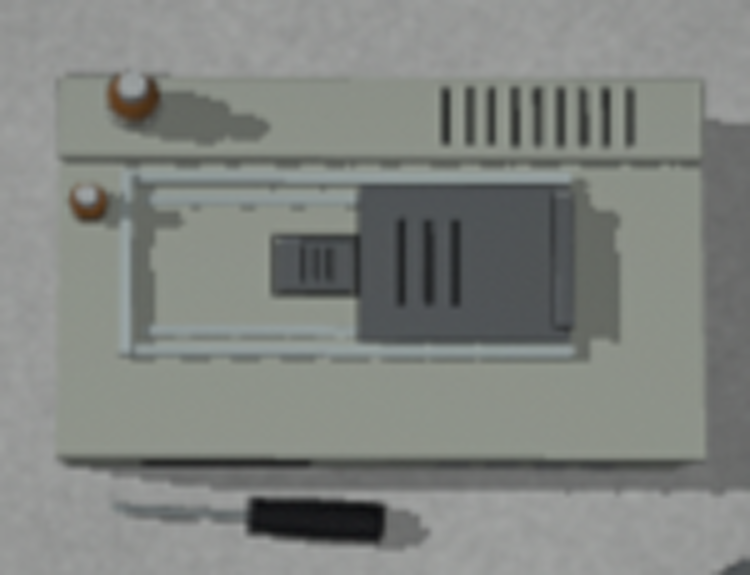

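The cropped view shows the tab centre at about (313,172.8) full-image, with the cover seated, the guides clear, and a yaw of about 0.02. I now move to view from near, from two wrist positions.

Run:
```python
from station import *
from h import *
from scipy.spatial.transform import Rotation as R
s=get_state();T=R.from_quat(s["eef_rot"]).as_matrix();w=np.load("wrist0.npz")
print(T.round(2).tolist(),"cam in tool",(T.T@(w["pose"][:3,3]-s["eef_pos"])).round(3))
yaw=-0.021
best=None
for sg in(1,-1):
  z=sg*np.array([np.cos(yaw),np.sin(yaw),0]);x=np.array([0,0,-1.]);y=np.cross(z,x)
  q=R.from_matrix(np.c_[x,y,z]).as_quat()
  print(sg,q.round(3),[None if (j:=ik(p,q)) is None else j.round(2) for p in([.53,-.1,.3],[.555,-.22,.12],[.555,0.01,.12],[.555,-.06,.12])])
  if best is None or abs(ik([.53,-.1,.3],q)[5])<best[0]: best=(abs(ik([.53,-.1,.3],q)[5]),q)
q=best[1];np.save("q.npy",q)
reach([.18,.5,.33],s["eef_rot"]) if False else None
clamp(20)
for i,p in enumerate([[.5,-.02,.30],[.5,-.14,.30]]):
    reach(p,q)
    hold(.2);f=grab_frame("wrist");np.savez(f"w{i}.npz",**{k:np.array(v) for k,v in f.items()});cv2.imwrite(f"pics/w{i}.png",f["color"][:,:,::-1])
s=get_state();print(s["t"],s["eef_pos"],s["width"],s["wrist_force"])
```

```text
[[-0.0, -0.95, 0.3], [-0.0, 0.3, 0.95], [-1.0, 0.0, -0.0]] cam in tool [-0.117  0.074  0.001]
1 [ 0.007  0.707 -0.007  0.707] [array([-0.28, -0.05,  1.59, -0.  ,  1.6 , -0.26]), array([-0.46,  0.23,  1.64, -0.  ,  1.28, -0.44]), array([-0.07,  0.12,  1.76, -0.  ,  1.27, -0.05]), array([-0.2 ,  0.13,  1.75, -0.  ,  1.27, -0.18])]
-1 [ 0.707 -0.007 -0.707 -0.007] [None, None, None, None]Traceback (most recent call last):
  File "<stdin>", line 12, in <module>
TypeError: 'NoneType' object is not subscriptable
```

Run:
```python
from station import *
from h import *
from scipy.spatial.transform import Rotation as R
yaw=-0.021
z=np.array([np.cos(yaw),np.sin(yaw),0]);x=np.array([0,0,-1.]);q=R.from_matrix(np.c_[x,np.cross(z,x),z]).as_quat()
np.save("q.npy",q)
clamp(20)
for i,p in enumerate([[.555,-.02,.27],[.555,-.16,.27]]):
    reach(p,q)
    hold(.2);f=grab_frame("wrist");np.savez(f"w{i}.npz",**{k:np.array(v) for k,v in f.items()});cv2.imwrite(f"pics/w{i}.png",f["color"][:,:,::-1])
s=get_state();print(s["t"],s["eef_pos"],s["width"],s["wrist_force"])
```

```text
4.5167 [ 0.55521939 -0.15887551  0.27009573] -0.0016938219777185952 [ 0.22674459 -0.21227771  0.16241082]
```

View pics/w0.png

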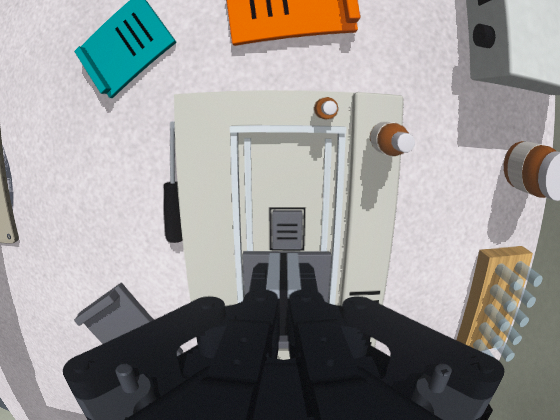

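View pics/w1.png

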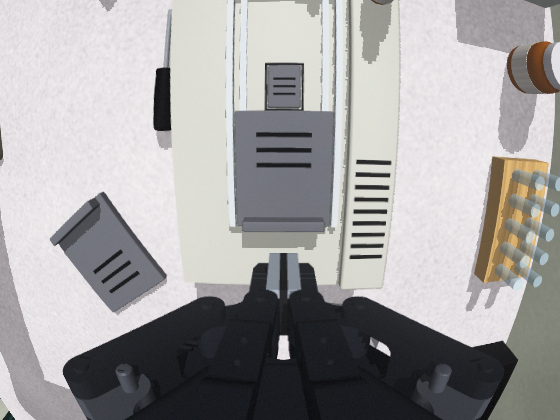

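w0 shows the tab at (270–305, 208–250) with the cover behind the fingers. w1 shows the tab at (266–303, 63–108), the cover front edge at row 112 (columns 235–335) and the rib at (242–326, 219–231). Next I triangulate them.

Run:
```python
from h import *
W=[np.load(f"w{i}.npz") for i in(0,1)]
def mask(im):
    v=im.max(2).astype(int);return ((v<135)).astype(np.uint8)
for W_,roi in((W[0],(255,195,320,247)),(W[1],(255,50,315,109))):
    x0,y0,x1,y1=roi;im=W_["color"][y0:y1,x0:x1];m=cv2.morphologyEx(mask(im),cv2.MORPH_CLOSE,np.ones((3,3)))
    c=max(cv2.findContours(m,0,2)[0],key=cv2.contourArea);print("tab",np.array(cv2.boundingRect(c))+[x0,y0,0,0],cv2.boxPoints(cv2.minAreaRect(c)).round(1).tolist())
im=W[1]["color"].astype(int)
print("col285 w1",[(r,im[r,285].tolist()) for r in list(range(60,68))+list(range(104,116))+list(range(214,236))])
print("row 90 w1",[(c,im[90,c].max()) for c in list(range(262,270))+list(range(298,308))])
print("row 180 w1",[(c,im[180,c].max()) for c in list(range(226,240))+list(range(328,346))])
print("row 225 w1",[(c,im[225,c].max()) for c in list(range(238,246))+list(range(320,330))])
im=W[0]["color"].astype(int)
print("col287 w0",[(r,im[r,287].max()) for r in list(range(204,216))+list(range(244,258))])
print("row 225 w0",[(c,im[225,c].max()) for c in list(range(264,274))+list(range(298,310))])
```

```text
tab [269 207  37  40] [[14.0, 12.0], [50.0, 12.0], [50.0, 51.0], [14.0, 51.0]]
tab [265  63  39  46] [[10.0, 13.0], [48.0, 13.0], [48.0, 58.0], [10.0, 58.0]]
col285 w1 [(60, [224, 225, 217]), (61, [223, 224, 216]), (62, [172, 173, 169]), (63, [56, 56, 58]), (64, [52, 53, 54]), (65, [115, 118, 121]), (66, [120, 122, 129]), (67, [121, 125, 133]), (104, [117, 119, 126]), (105, [116, 120, 125]), (106, [108, 108, 114]), (107, [82, 82, 83]), (108, [112, 114, 109]), (109, [49, 48, 48]), (110, [88, 88, 95]), (111, [120, 123, 131]), (112, [119, 121, 129]), (113, [117, 119, 128]), (114, [119, 120, 128]), (115, [116, 118, 125]), (214, [113, 117, 125]), (215, [114, 114, 123]), (216, [115, 118, 125]), (217, [95, 99, 104]), (218, [85, 87, 91]), (219, [84, 85, 91]), (220, [85, 86, 93]), (221, [86, 87, 93]), (222, [115, 119, 126]), (223, [119, 121, 130]), (224, [116, 119, 127]), (225, [115, 117, 125]), (226, [116, 116, 125]), (227, [113, 115, 122]), (228, [114, 118, 123]), (229, [116, 116, 123]), (230, [113, 116, 123]), (231, [92, 93, 101]), (232, [136, 139, 134]), (233, [147, 148, 143]), (234, [149
[... 1933 characters left out ...]
.int64(117)), (249, np.int64(64)), (250, np.int64(74)), (251, np.int64(101)), (252, np.int64(80)), (253, np.int64(101)), (254, np.int64(108)), (255, np.int64(109)), (256, np.int64(110)), (257, np.int64(108))]
row 225 w0 [(264, np.int64(203)), (265, np.int64(200)), (266, np.int64(201)), (267, np.int64(201)), (268, np.int64(185)), (269, np.int64(123)), (270, np.int64(51)), (271, np.int64(85)), (272, np.int64(100)), (273, np.int64(110)), (298, np.int64(113)), (299, np.int64(113)), (300, np.int64(115)), (301, np.int64(104)), (302, np.int64(101)), (303, np.int64(91)), (304, np.int64(52)), (305, np.int64(149)), (306, np.int64(200)), (307, np.int64(200)), (308, np.int64(199)), (309, np.int64(199))]
```

Run:
```python
from h import *
A,B=[np.load(f"w{i}.npz") for i in(0,1)]
r=lambda f,*uv:ray(f,uv,True)
print("tab centre tri",tri([r(A,287.3,230.5),r(B,284.6,85.8)]).round(4))
print("tab rear mid tri",tri([r(A,287.3,248.7),r(B,284.6,106.7)]).round(4))
print("tab front tri",tri([r(A,287.3,211.5),r(B,284.6,65)]).round(4))
for n,f,uv,z in[("tabB",B,(284.6,85.8),.088),("tabA",A,(287.3,230.5),.088),("tab rearB",B,(284.6,106.7),.088),("tab frontB",B,(284.6,65),.088),("cover front",B,(284,110.3),.093),("rib rear",B,(283.5,231.3),.108),
 ("rib L",B,(242,225),.108),("rib R",B,(325,225),.108),("cov L",B,(233.5,180),.093),("cov R",B,(332.5,180),.093),("tabL",B,(266.5,90),.088),("tabR",B,(302,90),.088)]:print(n,onz(f,uv,z,True).round(4))
```

```text
tab centre tri [ 0.5592 -0.0575  0.0852]
tab rear mid tri [ 0.5588 -0.077   0.0856]
tab front tri [ 0.5595 -0.0379  0.085 ]
tabB [ 0.5591 -0.0578  0.088 ]
tabA [ 0.5591 -0.0565  0.088 ]
tab rearB [ 0.5588 -0.0771  0.088 ]
tab frontB [ 0.5595 -0.0383  0.088 ]
cover front [ 0.5582 -0.0805  0.093 ]
rib rear [ 0.5557 -0.1892  0.108 ]
rib L [ 0.5178 -0.1824  0.108 ]
rib R [ 0.5939 -0.1838  0.108 ]
cov L [ 0.5101 -0.1433  0.093 ]
cov R [ 0.6021 -0.145   0.093 ]
tabL [ 0.5427 -0.0613  0.088 ]
tabR [ 0.5748 -0.0618  0.088 ]
```

Tab top centre is about (0.559, -0.0575), triangulated at z ≈ 0.085–0.088. The slide axis is about (0.021, 1), and the cover's rear face is at y ≈ -0.190. Next I press the tab with force-monitored steps.

Run:
```python
from station import *
from h import *
q=np.load("q.npy")
reach([.559,-.0575,.17],q);servo_line([.559,-.0575,.122],.08);hold(.2)
F0=get_state()["wrist_force"];z=.122;print(F0,get_state()["t"])
while z>.0995:
    z-=.0015;servo_line([.559,-.0575,z],.02);s=get_state();df=s["wrist_force"]-F0
    print(round(z,4),s["eef_pos"].round(4),df.round(1),round(s["t"],2))
    if df[2]>14:break
hold(.2);s=get_state();print(s["eef_pos"].round(4),(s["wrist_force"]-F0).round(1))
servo_line([.559,-.0575,.15],.12);print(get_state()["t"])
```

```text
[ 0.77508958 -0.52696939  0.15633916] 6.0917
0.1205 [ 0.559  -0.0575  0.1205] [-0.3 -0.1  1.3] 6.34
0.119 [ 0.5589 -0.0574  0.1188] [ 0.4 -0.2  0.3] 6.59
0.1175 [ 0.5589 -0.0575  0.1173] [-0.5  0.6  0.5] 6.84
0.116 [ 0.5589 -0.0575  0.1159] [-0.7  0.7  0.1] 7.09
0.1145 [ 0.5589 -0.0575  0.1143] [-1.6  0.9 -0.4] 7.34
0.113 [ 0.5589 -0.0575  0.1129] [-1.1 -0.5 -0.5] 7.59
0.1115 [ 0.5591 -0.0575  0.1116] [-0.3  0.1 -0.1] 7.84
0.11 [ 0.5592 -0.0576  0.1101] [-0.3  0.8  1.3] 8.09
0.1085 [ 0.5592 -0.0575  0.1085] [-0.  -0.3  2.4] 8.34
0.107 [ 0.5592 -0.0575  0.107 ] [0.7 0.9 1.5] 8.59
0.1055 [ 0.5591 -0.0575  0.1054] [-0.4  0.1  2.6] 8.84
0.104 [ 0.5591 -0.0575  0.1051] [-5.4  0.9 11. ] 9.09
0.1025 [ 0.5592 -0.0575  0.105 ] [-11.4   1.5  24.3] 9.34
[ 0.5592 -0.0575  0.105 ] [-11.5   2.5  24.6]
10.0917
```

The tab gave way at about 2–4 N and hit its hard stop at TCP z 0.105, so the tip was at 0.080, level with the deck. Next I push the cover.

Run:
```python
from station import *
from h import *
q=np.load("q.npy")
P=lambda y,z:[.559+.0225*(y+.0575),y,z]
servo_line(P(-.0575,.165),.15);reach(P(-.22,.165),q);servo_line(P(-.22,.115),.12);hold(.2)
F0=get_state()["wrist_force"];y=-.22
while y<-.0931:
    y=min(y+(.005 if y<-.19 else .012),-.093)
    servo_line(P(y,.115),.04);s=get_state();df=s["wrist_force"]-F0
    print(round(y,4),s["eef_pos"].round(4),df.round(1),round(s["t"],2))
    if abs(df).max()>12:print("STOP");break
hold(.2)
servo_line(P(y-.02,.115),.08);servo_line(P(y-.10,.27),.2);hold(.2)
f=grab_frame("wrist");np.savez("w2.npz",**{k:np.array(v) for k,v in f.items()});cv2.imwrite("pics/w2.png",f["color"][:,:,::-1]);print(get_state()["t"])
```

```text
-0.215 [ 0.5556 -0.2148  0.1153] [ 0.6  0.5 -0.2] 12.07
-0.21 [ 0.5556 -0.2097  0.115 ] [-0.8  0.5 -1.2] 12.35
-0.205 [ 0.5557 -0.2047  0.115 ] [-0.1  0.3 -1.1] 12.62
-0.2 [ 0.5558 -0.1998  0.115 ] [ 0.1  0.5 -0.1] 12.9
-0.195 [ 0.5559 -0.1947  0.115 ] [ 0.   0.5 -1.1] 13.18
-0.19 [ 0.556  -0.1896  0.1149] [-0.2 -0.1 -0.6] 13.45
-0.178 [ 0.5563 -0.1776  0.115 ] [ 0.2  0.4 -1.9] 13.9
-0.166 [ 0.5566 -0.1656  0.115 ] [-0.9  0.2 -1. ] 14.35
-0.154 [ 0.5568 -0.1536  0.115 ] [-0.8  0.8 -0.5] 14.8
-0.142 [ 0.5571 -0.1416  0.115 ] [ 0.2  0.2 -1.5] 15.25
-0.13 [ 0.5573 -0.1296  0.115 ] [-0.3  0.8 -0.7] 15.7
-0.118 [ 0.5577 -0.1176  0.115 ] [ 0.5  0.2 -1.8] 16.15
-0.106 [ 0.5579 -0.1056  0.115 ] [-0.5  0.5 -1.9] 16.6
-0.094 [ 0.5582 -0.0936  0.115 ] [ 0.3  0.  -0.5] 17.05
-0.093 [ 0.5582 -0.093   0.115 ] [-0.2  0.5  0.1] 17.3
19.175
```

View pics/w2.png

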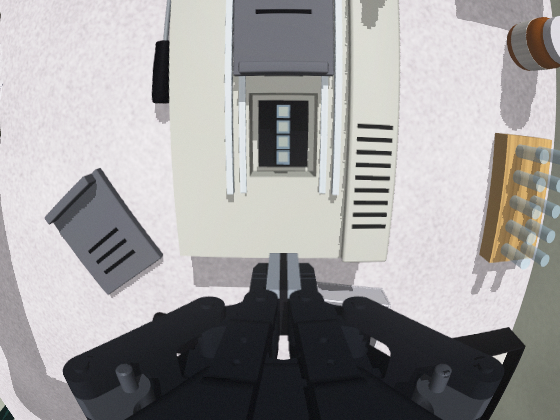

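The cover slid out and lies square between its guides, and the well (252–316, 95–175) is fully open. The rib's rear face is at rows of about 65–76. Next I measure its travel.

Run:
```python
from h import *
f=np.load("w2.npz");im=f["color"].astype(int)
print(f["pose"][:3,3].round(3),[(r,im[r,285].max()) for r in range(54,100)])
for r in(64,66,68,74,75,76,77):print(r,onz(f,(285,r),.108,True).round(4),onz(f,(285,r),.083,True).round(4))
print("predict rear edge row for travel 105 (y=-.085): top",proj(f,[.558,-.085,.108],True),"bottom",proj(f,[.558,-.085,.083],True))
```

```text
[ 0.558 -0.118  0.386] [(54, np.int64(122)), (55, np.int64(125)), (56, np.int64(123)), (57, np.int64(123)), (58, np.int64(125)), (59, np.int64(125)), (60, np.int64(122)), (61, np.int64(120)), (62, np.int64(128)), (63, np.int64(128)), (64, np.int64(127)), (65, np.int64(127)), (66, np.int64(124)), (67, np.int64(126)), (68, np.int64(123)), (69, np.int64(121)), (70, np.int64(111)), (71, np.int64(84)), (72, np.int64(48)), (73, np.int64(48)), (74, np.int64(50)), (75, np.int64(65)), (76, np.int64(133)), (77, np.int64(153)), (78, np.int64(152)), (79, np.int64(153)), (80, np.int64(152)), (81, np.int64(153)), (82, np.int64(153)), (83, np.int64(154)), (84, np.int64(151)), (85, np.int64(153)), (86, np.int64(153)), (87, np.int64(155)), (88, np.int64(151)), (89, np.int64(153)), (90, np.int64(154)), (91, np.int64(152)), (92, np.int64(139)), (93, np.int64(94)), (94, np.int64(94)), (95, np.int64(136)), (96, np.int64(149)), (97, np.int64(148)), (98, np.int64(149)), (99, np.int64(140))]
64 [ 0.5597 -0.074   0.108 ] [ 0.5599 -0.0701  0.083 ]
66 [ 0.5597 -0.0758  0.108 ] [ 0.5598 -0.072   0.083 ]
68 [ 0.5596 -0.0775  0.108 ] [ 0.5598 -0.0739  0.083 ]
74 [ 0.5595 -0.0828  0.108 ] [ 0.5597 -0.0796  0.083 ]
75 [ 0.5595 -0.0836  0.108 ] [ 0.5597 -0.0805  0.083 ]
76 [ 0.5595 -0.0845  0.108 ] [ 0.5597 -0.0815  0.083 ]
77 [ 0.5595 -0.0854  0.108 ] [ 0.5596 -0.0824  0.083 ]
predict rear edge row for travel 105 (y=-.085): top [283.22114521  76.62192977] bottom [283.25357492  79.7486702 ]
```

The rear face is now at y ≈ -0.0805, against about -0.190 before. That is about 109 mm of travel, which puts the cover at y ≈ 0.065 m in the photometer frame, mid-window. The robot is clear, so I hand in.

```bash
python3 -c "
from station import *
hold(.3);close_job();print(get_state()['t'])"
```

```text
the job is handed in; nothing more can be done
the job is handed in; nothing more can be done
```

The sample well is open, and I handed the job in about 20 s into the 43 s limit. There was no verdict reported.

- **Tab:** I pressed it with the closed fingertips while the cover was still seated. It met its hard stop at tip height 0.080 m, level with the deck, with 24 N at the wrist. I did not check the tab again after that, because the cover now lies over it.
- **Cover:** I pushed the rear face about 109 mm along the guides. In the last wrist image it lies square between the guides at y ≈ 0.065 m (allowed 0.049 to 0.082), with the well fully uncovered.
- **Bystanders:** the wrist force showed no unexpected contact. The last image showed the screwdriver where it was, but the vial, dropper, mouse, bowl and the rest were partly or wholly outside it, and I took no second wide picture.
- **Disagreements:** the tab top came out at 85–86 mm by triangulation against 88 mm from the text, about the calibration error. The push force stayed within the noise of about 1 N, below the roughly 2 N stated, so the picture rather than the force confirmed the travel.

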